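Tighten a pallet-truck wheel's bearing ring with a two-pin spanner

ROBOT

A 6-joint arm with a two-finger parallel gripper is mounted at the origin on the work surface. World frame = base frame: x ahead of the robot, y to its left, z up, the work surface at z = 0. Lengths are in m, angles in rad, forces in N, time in s.
With the tool pointing down it reaches from about 0.3 to 0.875 m from the base axis. Payload 6.4 kg.
Tool frame: the origin (TCP) lies at the very end of the fingers, on their centre line; the grasp point (between the pads) lies env.hold_point_z behind it (env.hold_point_z is the distance from the TCP to the grasp point, in m); z points along the fingers, y is the direction in which the jaws open and shut (so a half turn about z gives the same grasp; the last joint's range is limited). The gripper opens to 85 mm and grips with 20 to 120 N. Pads are 22 mm wide; open, the fingers measure 114 mm over their backs; the gripper's body (76 mm by 85 mm) begins 54 mm behind the grasp point. The pads swing forward as they close: fully open they stand 13 mm farther back than shut.
Start: joints at [-1.379, 0.181, 1.607, -0, 1.354, -0.206], TCP at [0.223, -0.53, 0.231] pointing down, gripper open.
Joint ranges: [-2.99, 2.99], [-0.89, 2.07], [0.3, 2.58], [-1.14, 4.28], [0, 2.63], [-3.12, 3.12]. Speed limits (rad/s): [2.57, 2.57, 3.01, 3.14, 3.14, 3.14].

INTERFACE

Orientations are given as a 3x3 rotation matrix whose columns are the frame's x, y, z axes.
In Python, from bench import env, viewer gives the robot as it stands. Calls block until the motion is done:
- env.movep(position, orientation): joint-space move of the TCP to a pose.
- env.servo_line(position, v=0.15, frame=None): straight line of the TCP; frame=None keeps the orientation; v is the mean speed in m/s.
- env.set_joints(angles): joint-space move.
- env.set_gripper(opening, grip_force=None): finger opening in m; grip_force is the grip in N (None keeps the last); returns when the fingers have stopped.
- env.hold(seconds).
- env.inverse_kinematics(position, orientation): joint angles nearest the present ones, or None.
- viewer.get_image(name): name is "scene" or "top"; returns (picture, depth): 400x640x3 uint8, blue, green, red; 400x640 float32, m along the optical axis (not along the pixel's ray), 0 where there is no reading.
- viewer.camera_params(name): a dict with "K" (3x3 intrinsics, pixels), "world_from_camera" (4x4, takes a point from camera to world coordinates). Camera axes: x right, y down, z forward; pixel columns grow to the right and rows downward; lengths in m; the calibration is good to about 2 mm. A picture is of the moment at which its call begins. camera_params takes no time and is no camera call.
A pose or a line that the arm cannot do raises env.Unreachable and nothing moves.
- env.job_done(): hands the job in, once; it reports no verdict.
Readings, each from a call of its own:
- env.get_time(): time.
- env.get_qpos(): joint angles.
- env.get_dq(): joint speeds.
- env.get_joint_efforts(): joint torques, N m.
- env.get_ee_pos(): TCP position.
- env.get_orientation(): TCP orientation.
- env.get_wrist_force(): force on the tool from outside, world axes, zero at the start.
- env.get_moment(): the same for the moment, N m.
- env.get_opening(): finger opening in m.
Only numpy, scipy, OpenCV 4.12 (cv2) and the standard library are available. Lean on these libraries where they do the work, as an engineer would, in place of code of your own. Each camera call takes 0.05 s, during which the arm holds its last target. There are 200 camera calls.

TASK

The bearing retaining ring of the pallet-truck wheel clamped on the bench is still loose: take the two-pin T-handle spanner from its wooden rack, get both pins right down into a pair of opposite ring holes before you turn anything, then screw the ring clockwise until it stops fully home, feeling your way with a light hand and never forcing the spanner. Put the spanner back in its rack, pins in the two rack holes and handle upright, and leave the other things on the bench as they are.

Things in the scene. Friction and masses are not known exactly. Their poses are not given: they have to be found in the camera images.
- ring_centre (a point): centre of the level upper face of the brass ring, on the wheel's vertical axis; axes are the stand's. Ring 68 mm across, bore 36, 9 thick, face 3 mm above the grey boss; four through holes 10 mm wide, 90 degrees apart, 26 mm from the axis. Where they point is NOT read (the wheel may be clamped at any angle): look, or feel by resting the pins lightly on the face and turning till they drop in
- ring (a joint): the ring's angle on its thread, rad: 0 is fully home at a hard stop, negative is still to turn; grows as the ring turns clockwise seen from above. Starts at -0.95 to -0.6, cannot go below -1.3. The thread drags with about 0.3 N m, so light rubbing does not turn it: about 12 N in all on the pins turns it, over 40 N is forcing. The face's height stays the same
- spanner_grip (a point): centre of the dark square block (34 mm along x, 18 along y, 22 high) in the middle of the spanner's T-handle: grip here from above across the 18 mm. x runs along the red handle bars (13 mm thick, out to 62 mm each way) and the line of the pins, z up. 0.3 to 0.5 kg, centre of mass 20 mm below. A 16 mm stem leads down to a yoke 68 x 18 x 12 mm, its flat underside 55 mm below this point
- spanner_pins (a point): point on the spanner's axis midway between the two pin tips, 63 mm straight below spanner_grip, same axes. Pins at x = +26 and -26 mm, 7 mm thick, tapering to 4 mm in the last 2.5 mm, 8 mm long below the yoke's flat underside; fully in, the yoke lies flat on the ring face and this point is 8 mm below ring_centre
- rack_top (a point): centre of the top face of the fixed wooden rack block (110 mm along x, 50 mm along y, 25 mm high); two holes 12 mm wide and 15 mm deep at x = +26 and -26 mm of its frame. With the spanner put away its yoke lies on this face, spanner_grip is 55 mm above it and spanner_pins 8 mm below it
- stand: the blue steel wheel stand, fixed to the bench, with two toe clamps and, held by them, the wheel (200 x 50 mm, orange tread, grey hub) and its ring. Origin at bench level, 65 mm straight below ring_centre. Clamps stand on its +x and -x sides, 82 mm and more from the axis, their tops 8 mm and studs 26 mm above the ring face
- spanner: the spanner as a whole; origin at spanner_pins
- tin_red_mid (a point): middle of a red food tin, 74 mm wide, 110 mm tall; leave alone
- tin_green_mid (a point): middle of a green food tin, 74 mm wide, 110 mm tall; leave alone
- grease_mid (a point): middle of a low blue grease tin, 90 mm wide, 48 mm tall; leave alone
- bearing_mid (a point): middle of a spare ball bearing lying flat, 47 mm wide, 14 mm thick; leave alone
- roller_mid (a point): middle of an orange spare fork roller standing on end, 80 mm wide, 70 mm tall; leave alone
- screwdriver_grip (a point): point on the orange handle of a 200 mm screwdriver lying flat; leave alone
- wrench_grip (a point): point on a 190 mm open-ended wrench lying flat, 8 mm high; leave alone
There are look-alikes about, which are no part of the job. There is more than one size of the part that bears rack_top; the job needs the largest. Of the things shaped like the spanner, the dark steel one is meant.

How it is judged:
On the way, in this order (a step that is already met when the one before it is completed fails the run):
1. both pins fully down in two opposite holes of the ring, the ring not yet turned (z of spanner_pins in the frame of ring_centre below -0.0055 m and horizontal distance between spanner_pins and ring_centre below 0.004 m and angle between spanner_pins's own z axis and vertical below 0.08 rad and value of joint ring below -0.45 rad), for 0.2 s.
2. ring turned fully home with both pins still in its holes (z of spanner_pins in the frame of ring_centre below -0.0055 m and horizontal distance between spanner_pins and ring_centre below 0.004 m and angle between spanner_pins's own z axis and vertical below 0.08 rad and value of joint ring above -0.05 rad), for 0.2 s.
At the end, for the whole second after the job is handed in: the ring is fully home (joint above -0.06 rad); the spanner stands at rest and released in the rack, pins in the rack's holes (axis within 6 mm of the rack's centre, pins at least 5 mm below its top, tilt under 0.1 rad); the other listed things are within 20 mm of where they were (value of joint ring above -0.06 rad and horizontal distance between spanner_pins and rack_top below 0.006 m and z of spanner_pins in the frame of rack_top below -0.005 m and angle between spanner_pins's own z axis and vertical below 0.1 rad and linear speed of spanner below 0.02 m/s and distance of each of tin_red_mid, tin_green_mid, grease_mid, bearing_mid, roller_mid, screwdriver_grip, wrench_grip from where it was at the start of the episode below 0.02 m); the robot touches nothing.
It fails at once if the spanner is forced: more than 40 N between it and the wheel, ring or stand (contact force between spanner and stand above 40 N).
It fails at once if the spanner is tipped over (tilt above 0.6 rad) (angle between spanner_pins's own z axis and vertical above 0.6 rad).
It fails at once if another thing on the bench is moved more than 20 mm (distance of any of tin_red_mid, tin_green_mid, grease_mid, bearing_mid, roller_mid, screwdriver_grip, wrench_grip from where it was at the start of the episode above 0.02 m).
It also fails if it takes over 67 s, if anything falls off the work surface, if the arm or the gripper's body presses on something with over 40 N, if the wrist force passes 120 N, or if a joint passes its speed limit or range.

## Working session

There is one attempt and no reset: what is moved stays moved. The work goes in short steps, each a Python script; the robot and the scene stay as the last script left them, time stands still between calls to the robot, and variables do not carry over. Pictures are saved under pics/ and viewed, about 8 in all and at most 12, crops included, and the job is handed in when it is done.

```bash
mkdir -p pics; ls
python3 - <<'E'
from bench import env, viewer
import cv2, numpy as np
for n in ("scene","top"):
    im,d=viewer.get_image(n); cv2.imwrite(f"pics/{n}0.png",im); np.save(f"pics/{n}0.npy",d)
    p=viewer.camera_params(n); print(n,np.round(p["K"],1).tolist(),np.round(p["world_from_camera"],3).tolist())
print(env.hold_point_z,env.get_time(),env.get_opening())
E
```

```text
pics
scene [[446.0, 0.0, 318.6], [0.0, 446.0, 198.4], [0.0, 0.0, 1.0]] [[0.536, 0.583, -0.611, 1.357], [0.844, -0.356, 0.401, -0.522], [0.016, -0.73, -0.683, 1.019], [0.0, 0.0, 0.0, 1.0]]
top [[489.0, 0.0, 316.0], [0.0, 489.0, 194.7], [0.0, 0.0, 1.0]] [[-0.017, -0.983, 0.183, 0.341], [-1.0, 0.019, 0.007, 0.001], [-0.011, -0.183, -0.983, 1.271], [0.0, 0.0, 0.0, 1.0]]
0.0187 0.1 0.08515622444446157
```

View pics/top0.png

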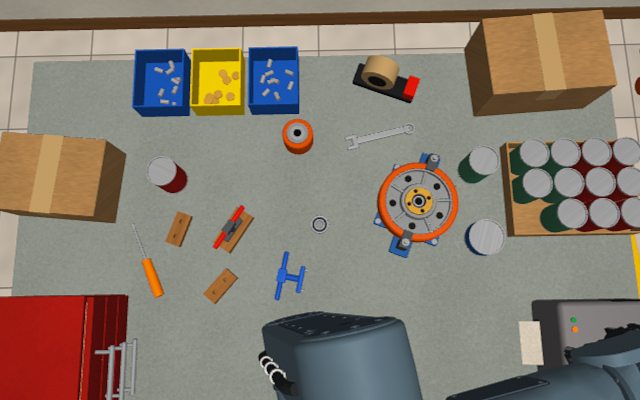

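View pics/scene0.png

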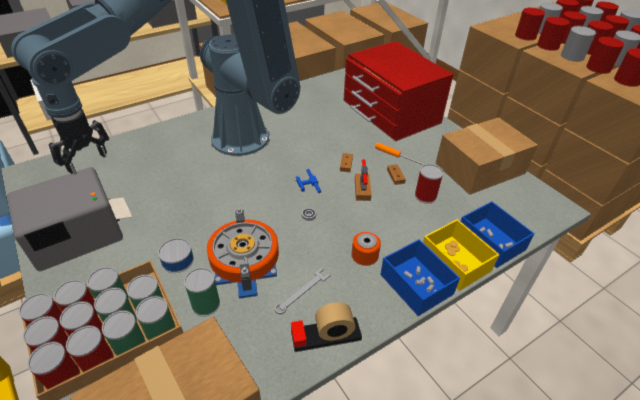

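The top view shows the steel spanner with the red handle in its rack at about (233,230). The wheel and ring are at (418,201), and there is a blue look-alike at (290,275) and two smaller racks. Next I'll zoom in and measure.

```bash
cat > h.py <<'E'
import numpy as np, cv2
from bench import env, viewer
def ray(n,uv,z):
    p=viewer.camera_params(n);K=p["K"];T=p["world_from_camera"]
    uv=np.atleast_2d(np.asarray(uv,float))
    d=np.c_[(uv-[K[0][2],K[1][2]])/[K[0][0],K[1][1]],np.ones(len(uv))]@np.array(T)[:3,:3].T
    o=np.array(T)[:3,3]; return o+d*((z-o[2])/d[:,2])[:,None]
def proj(n,P):
    p=viewer.camera_params(n);T=np.array(p["world_from_camera"])
    c=(np.atleast_2d(P)-T[:3,3])@T[:3,:3]; q=c@np.array(p["K"]).T
    return q[:,:2]/q[:,2:]
def mask(im,lo,hi,box):
    hsv=cv2.cvtColor(im,cv2.COLOR_BGR2HSV); m=cv2.inRange(hsv,np.array(lo),np.array(hi))
    k=np.zeros_like(m); x0,y0,x1,y1=box; k[y0:y1,x0:x1]=255
    return m&k
def cloud(n,d):
    p=viewer.camera_params(n);K=p["K"];T=np.array(p["world_from_camera"])
    v,u=np.mgrid[:400,:640]
    c=np.stack([(u-K[0][2])/K[0][0]*d,(v-K[1][2])/K[1][1]*d,d],-1)
    return c@T[:3,:3].T+T[:3,3]
def down(yaw):  # tool x axis at yaw, pointing down
    c,s=np.cos(yaw),np.sin(yaw); return np.array([[c,s,0],[s,-c,0],[0,0,-1.]])
E
python3 - <<'E'
from h import *
im=cv2.imread("pics/top0.png");sc=cv2.imread("pics/scene0.png")
a=cv2.resize(im[170:235,385:450],(400,400),interpolation=cv2.INTER_CUBIC)
b=cv2.resize(im[200:260,200:260],(400,400),interpolation=cv2.INTER_CUBIC)
c=cv2.resize(sc[212:277,210:275],(400,400),interpolation=cv2.INTER_CUBIC)
cv2.imwrite("pics/crops.png",np.vstack([np.hstack([a,b])]));cv2.imwrite("pics/ringsc.png",c)
for n,i,bx,sb in(("top",im,(385,170,450,235),(200,195,262,265)),("scene",sc,(220,222,265,262),(345,150,380,205))):
    m=mask(i,(15,120,120),(32,255,255),bx); v,u=np.nonzero(m)
    c=max(cv2.findContours(m,0,1)[0],key=cv2.contourArea)
    e=cv2.fitEllipse(cv2.convexHull(c)); W=ray(n,c[:,0],.065)
    cc,r=cv2.minEnclosingCircle(W[:,:2].astype(np.float32))
    print(n,"ring ell",e,ray(n,e[0],.065).round(4),cc,r)
    for lo in((0,120,60),(174,120,60)):
        pass
    m=mask(i,(0,170,80),(7,255,255),sb)|mask(i,(174,170,80),(180,255,255),sb)
    v,u=np.nonzero(m);P=ray(n,np.c_[u,v],.083)[:,:2]
    r=cv2.minAreaRect(P.astype(np.float32)*1000);print("red",len(u),r,P.mean(0))
d=np.load("pics/top0.npy");X=cloud("top",d)
for nm,z0,z1 in(("rack",.018,.032),("hand",.075,.1)):
    s=X[195:265,160:262].reshape(-1,3);s=s[(s[:,2]>z0)&(s[:,2]<z1)]
    lab=s
    print(nm,len(s),s.mean(0).round(4))
for (u,v) in((418,201),(430,201),(418,190),(402,201)): print(u,v,X[v,u].round(4))
i=mask(im,(8,60,80),(20,220,230),(160,195,262,310))
for c in cv2.findContours(i,0,1)[0]:
    if cv2.contourArea(c)>60: print("wood",cv2.minAreaRect((ray("top",c[:,0],.025)[:,:2]*1000).astype(np.float32)))
E
```

```text
top ring ell ((418.4682922363281, 200.4935302734375), (26.822837829589844, 27.505041122436523), 123.78244018554688) [[ 0.5461 -0.2453  0.065 ]] (0.5462785959243774, -0.24536830186843872) 0.03471074998378754
red 170 ((487.1869812011719, 225.38394165039062), (12.14810562133789, 122.06340026855469), 55.92086410522461) [0.48619576 0.22626037]
scene ring ell ((241.95199584960938, 243.15145874023438), (18.168170928955078, 24.446022033691406), 79.19966125488281) [[ 0.5474 -0.2454  0.065 ]] (0.5466259717941284, -0.24511943757534027) 0.03465955704450607
red 62 ((487.19561767578125, 225.95773315429688), (11.282958984375, 129.01295471191406), 55.50920104980469) [0.49634297 0.219256  ]
rack 853 [0.4874 0.2883 0.0236]
hand 315 [0.4868 0.2265 0.0873]
418 201 [ 0.5459 -0.2454  0.0585]
430 201 [ 0.5444 -0.2741  0.0643]
418 190 [ 0.5727 -0.2455  0.0653]
402 201 [ 0.547  -0.2056  0.0566]
wood ((345.8014221191406, 255.67324829101562), (40.87777328491211, 86.92228698730469), 48.34654998779297)
wood ((491.8459167480469, 365.2464904785156), (44.712528228759766, 85.09872436523438), 69.66844940185547)
wood ((481.1883239746094, 216.4180450439453), (35.204833984375, 110.46729278564453), 56.2418327331543)
```

View pics/crops.png

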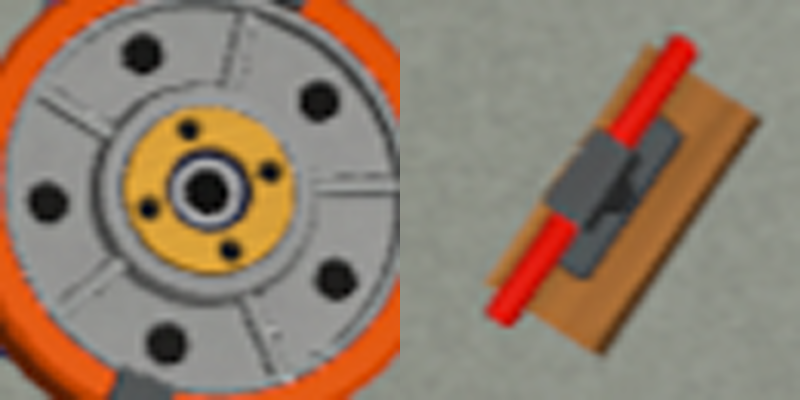

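The crops show four ring holes at crop pixels (189,128), (270,172), (148,208) and (231,250). The spanner sits upright in the longest rack (110 mm).

Run:
```python
from h import *
im=cv2.imread("pics/top0.png")
h=np.array([(189,128),(270,172),(231,250),(148,208)])/400*65+[385,170]-.42
g=cv2.cvtColor(im,cv2.COLOR_BGR2GRAY).astype(float)
r=[]
for u,v in h:
    x0,y0=int(round(u))-3,int(round(v))-3; p=g[y0:y0+7,x0:x0+7]; w=np.clip(130-p,0,None); yy,xx=np.mgrid[:7,:7]
    r.append((x0+(w*xx).sum()/w.sum(),y0+(w*yy).sum()/w.sum()))
print(h.round(1).tolist(),np.round(r,1).tolist())
W=ray("top",r,.063)[:,:2]; c=W.mean(0); print(c,np.linalg.norm(W-c,axis=1))
A=np.arctan2(*(W-c).T[::-1]); print(np.degrees(A)); t=np.angle(np.exp(4j*A).mean())/4; print("yaw mod 90",np.degrees(t))
print("red z=.08",0)
q0=env.get_qpos()
for nm,p,ys in(("grip",[.4872,.2255,.2],[-34.2,145.8]),("ring",[.5463,-.2453,.2],[np.degrees(t)+90*k for k in range(-2,2)])):
    for y in ys: 
        q=env.inverse_kinematics(p,down(np.radians(y))); print(nm,round(y,1),None if q is None else np.round(q,2))
print(env.get_wrist_force())
```

```text
[[415.3, 190.4], [428.5, 197.5], [422.1, 210.2], [408.6, 203.4]] [[415.2, 190.6], [427.6, 198.0], [421.8, 210.1], [409.1, 203.2]]
[ 0.54655378 -0.24560972] [0.02600266 0.02400719 0.02550224 0.02459273]
[  14.80835873  -76.00366013 -163.87184071  105.19732711]
yaw mod 90 15.032506462048639
red z=.08 0
grip -34.2 [ 0.21  0.13  1.73 -0.    1.28  2.38]
grip 145.8 [ 0.21  0.13  1.73 -0.    1.28 -0.76]
ring -165.0 [-0.62  0.26  1.58 -0.    1.3  -2.45]
ring -75.0 [-0.62  0.26  1.58 -0.    1.3   2.26]
ring 15.0 [-0.62  0.26  1.58 -0.    1.3   0.69]
ring 105.0 [-0.62  0.26  1.58 -0.    1.3  -0.88]
[ 0.13122959 -0.52905944  0.99182352]
```

Run:
```python
from h import *
y=np.radians(145.9); R=down(y)
env.movep([.4872,.2255,.2],R); env.set_gripper(.05,30)
env.servo_line([.4872,.2255,.0615],.12)
f0=np.array(env.get_wrist_force())
env.set_gripper(0.0,60); env.hold(.2)
print("open",env.get_opening(),"dF",np.round(np.array(env.get_wrist_force())-f0,2),"M",np.round(env.get_moment(),2))
im,_=viewer.get_image("top");cv2.imwrite("pics/g.png",cv2.resize(im[150:300,150:350],(800,600)))
p=env.get_ee_pos()
env.servo_line([p[0],p[1],.12],.06); env.hold(.3)
print(env.get_opening(),env.get_wrist_force(),env.get_moment(),env.get_ee_pos(),env.get_time())
im,_=viewer.get_image("scene");cv2.imwrite("pics/lift.png",cv2.resize(im[50:220,270:440],(600,600)))
```

```text
open 0.016933448417456993 dF [1.8  2.05 5.21] M [ 0.35 -0.11 -0.04]
0.016844648639592983 [ 0.55541659  0.55316958 -5.0774367 ] [0.00311807 0.02674506 0.00221627] [0.48782455 0.22578428 0.11972248] 6.7333
```

View pics/lift.png

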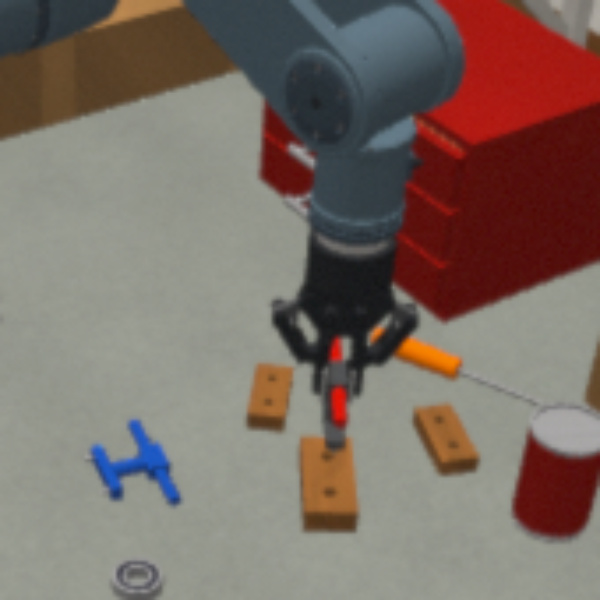

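The spanner is held upright by its block and clear of the rack, and all the rack holes are visible. Next: move to the ring and lower by feel.

```bash
cat >> h.py <<'E'
def F(n=2):
    env.hold(.04); return np.array(env.get_wrist_force())
def descend(z1,f0,lim=6,step=.001,v=.03):
    while True:
        p=np.array(TGT); 
        if p[2]<=z1+1e-6: return False
        TGT[2]=max(z1,p[2]-step); env.servo_line(list(TGT),v)
        f=np.array(env.get_wrist_force())-f0
        if f[2]>lim or np.hypot(*f[:2])>lim+2: print("contact",np.round(f,1),np.round(TGT,4),np.round(env.get_ee_pos(),4)); return True
TGT=[0,0,0]
E
python3 - <<'E'
from h import *
import h
p=env.get_ee_pos(); env.servo_line([p[0],p[1],.2],.2)
y=np.radians(105); env.movep([.5465,-.2454,.2],down(y))
env.servo_line([.5465,-.2454,.125],.12); env.hold(.3)
f0=F(); print(f0,env.get_ee_pos(),env.get_time())
h.TGT[:]=[.5465,-.2454,.112]; env.servo_line(list(h.TGT),.06)
hit=descend(.1015,f0)
f=F()-f0; print(hit,f.round(1),np.round(env.get_ee_pos(),4),np.round(env.get_moment(),3),env.get_time())
im,_=viewer.get_image("scene");cv2.imwrite("pics/ring1.png",cv2.resize(im[140:300,160:320],(600,600)))
E
```

```text
[ 0.18077578  0.51453279 -3.98732598] [ 0.54678293 -0.24560616  0.12561706] 10.1833
contact [-1.1  1.1  6.7] [ 0.5465 -0.2454  0.1015] [ 0.5468 -0.2455  0.1022]
True [-2.  -0.1  6.6] [ 0.5468 -0.2455  0.1022] [ 0.188  0.232 -0.049] 13.3417
```

View pics/ring1.png

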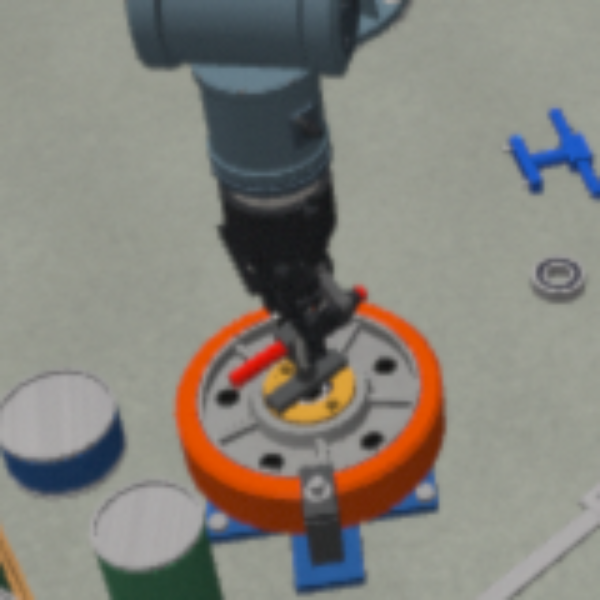

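The pins went in the first time: the TCP is 7 mm below where the tips would have touched the face, and the view shows the yoke flat on the brass. Next: ease the pressure off, then turn in small steps while watching the moment.

Run:
```python
from h import *
p=np.array([.5465,-.2454,.1019]); env.servo_line(list(p),.02); env.hold(.3)
f0=np.array([.18,.51,-3.99])
print("start F",np.round(F()-f0,1),np.round(env.get_moment(),3))
q=np.array(env.get_qpos()); q0=q[5]; m0=env.get_moment()[2]; a=0;log=[]
while a<1.2:
    st=.02 if a<.45 else .012
    a+=st; q[5]=q0+a; env.set_joints(list(q)); env.hold(.02)
    f=np.array(env.get_wrist_force())-f0; m=env.get_moment()[2]-m0
    log.append((round(a,3),round(env.get_qpos()[5]-q0,3),*np.round(f,1).tolist(),round(m,3)))
    if abs(m)>.55 or np.hypot(*f[:2])>12 or f[2]>14: break
    if env.get_time()>38: break
for l in log[::4]+log[-3:]: print(*l)
print(env.get_time(),np.round(env.get_ee_pos(),4))
```

```text
start F [-0.3  0.4  8.1] [ 0.188  0.103 -0.037]
0.02 0.02 0.4 -0.2 6.3 -0.003
0.1 0.1 3.1 -1.1 6.0 0.231
0.18 0.18 1.8 -0.9 6.2 0.233
0.26 0.26 1.7 0.3 7.6 0.229
0.34 0.34 1.0 1.7 9.2 0.166
0.42 0.42 1.1 0.8 9.8 0.163
0.484 0.484 0.6 1.6 8.7 0.239
0.532 0.532 0.6 1.9 10.1 0.243
0.58 0.58 0.4 1.9 9.2 0.3
0.628 0.628 -0.5 2.2 10.2 0.255
0.676 0.676 -0.3 3.5 9.8 0.258
0.724 0.724 -0.4 3.7 10.8 0.263
0.772 0.772 -0.3 2.6 10.3 0.27
0.82 0.82 -0.1 2.4 11.2 0.271
0.868 0.868 0.1 2.9 10.4 0.221
0.916 0.916 -0.7 3.5 11.4 0.326
0.904 0.904 -0.2 3.7 10.9 0.253
0.916 0.916 -0.7 3.5 11.4 0.326
0.928 0.927 -0.8 3.7 11.0 0.597
30.5167 [ 0.5464 -0.2448  0.1021]
```

The moment went from 0.25 to 0.60 N m within two small steps after about 0.87 rad of real turn, which looks like the hard stop. I'll ease the vertical load and nudge again to confirm.

Run:
```python
from h import *
f0=np.array([.18,.51,-3.99])
p=env.get_ee_pos(); q=np.array(env.get_qpos()); 
R=np.array(env.get_orientation())
qq=np.array(env.inverse_kinematics([.5465,-.2452,p[2]+.0004],R)); 
print("dq",np.round(qq-q,4))
qq[5]=q[5]-.02; env.set_joints(list(qq)); env.hold(.1)
print(np.round(F()-f0,1),round(env.get_moment()[2]+.037,3),np.round(env.get_ee_pos(),4))
for i in range(8):
    qq[5]+=.006; env.set_joints(list(qq)); env.hold(.05)
    m=env.get_moment()[2]+.037; f=np.array(env.get_wrist_force())-f0
    print(round(qq[5]-q[5],3),np.round(f,1),round(m,3))
    if m>.58: break
env.hold(.3); print(env.get_time())
im,_=viewer.get_image("scene");cv2.imwrite("pics/ring2.png",cv2.resize(im[140:300,160:320],(600,600)))
```

```text
dq [-0.0005 -0.     -0.0009 -0.      0.0009 -0.0005]
[1.3 2.4 6.5] 0.156 [ 0.5463 -0.2448  0.1022]
-0.014 [1.2 3.8 4.8] 0.205
-0.008 [1.3 3.6 3.8] 0.439
-0.002 [2.2 4.  3.7] 0.539
0.004 [2.7 3.6 3.9] 0.682
32.4083
```

The moment climbs elastically to 0.68 N m, well above the thread drag, so this is the hard stop. Next: release the twist, lift out and take the spanner back to the rack.

Run:
```python
from h import *
import h
q=np.array(env.get_qpos()); q[5]-=.045; env.set_joints(list(q)); env.hold(.1)
print("relaxed M",round(env.get_moment()[2]+.037,3),np.round(env.get_ee_pos(),4))
p=env.get_ee_pos(); env.servo_line([p[0],p[1],.116],.04); print(np.round(env.get_wrist_force(),1))
env.servo_line([p[0],p[1],.2],.15)
im,_=viewer.get_image("top"); cv2.imwrite("pics/after.png",im)
R=down(np.radians(145.9)); env.movep([.4875,.2256,.2],R)
env.servo_line([.4875,.2256,.085],.12); env.hold(.3); f0=F(); print(f0,np.round(env.get_ee_pos(),4))
im,_=viewer.get_image("scene"); cv2.imwrite("pics/pre.png",cv2.resize(im[130:210,330:410],(600,600),interpolation=cv2.INTER_CUBIC))
h.TGT[:]=[.4875,.2256,.074]; env.servo_line(list(h.TGT),.06)
hit=descend(.0605,f0,lim=5)
print(hit,(F()-f0).round(1),np.round(env.get_ee_pos(),4),env.get_time())
im,_=viewer.get_image("scene"); cv2.imwrite("pics/rack.png",cv2.resize(im[130:210,330:410],(600,600),interpolation=cv2.INTER_CUBIC))
```

```text
relaxed M 0.128 [ 0.5461 -0.2453  0.1022]
[ 0.  -0.5 -4.9]
[ 0.19680738 -0.2544762  -4.10081994] [0.4877 0.2257 0.0854]
contact [-3.5  0.2 10.7] [0.4875 0.2256 0.061 ] [0.4879 0.2258 0.0622]
True [-4.4  0.3 11. ] [0.4879 0.2258 0.0622] 40.9167
```

View pics/rack.png

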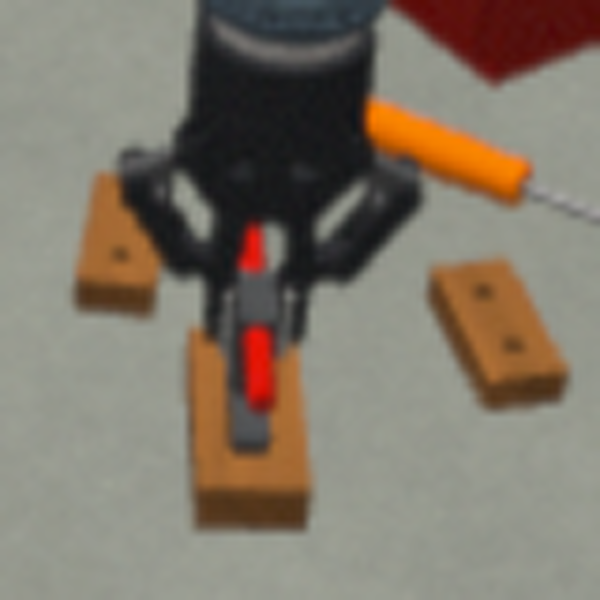

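View pics/after.png

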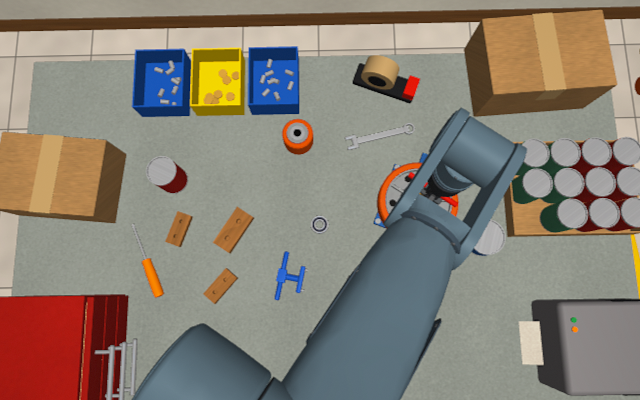

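The yoke lies flat on the large rack, and the other things look unmoved. Next: release, retreat and check from the top view.

Run:
```python
from h import *
p=env.get_ee_pos(); env.servo_line([.4875,.2256,.0618],.02)
env.set_gripper(.055); env.servo_line([p[0],p[1],.2],.12)
env.movep([.35,-.2,.3],down(np.radians(105))); env.hold(.3)
im,d=viewer.get_image("top"); cv2.imwrite("pics/fin.png",im)
sb=(200,195,262,265); m=mask(im,(0,170,80),(7,255,255),sb)|mask(im,(174,170,80),(180,255,255),sb)
v,u=np.nonzero(m);P=ray("top",np.c_[u,v],.083)[:,:2];print(cv2.minAreaRect(P.astype(np.float32)*1000),P.mean(0))
X=cloud("top",d); s=X[195:265,200:262].reshape(-1,3); s=s[(s[:,2]>.075)&(s[:,2]<.1)]; print("handle z",s.mean(0).round(4))
a=cv2.resize(im[170:235,385:450],(400,400),interpolation=cv2.INTER_CUBIC)
b=cv2.resize(im[200:260,200:260],(400,400),interpolation=cv2.INTER_CUBIC)
cv2.imwrite("pics/fincrop.png",np.hstack([a,b])); print(env.get_time(),env.get_wrist_force())
```

```text
((486.9032897949219, 224.96859741210938), (12.2982177734375, 122.06687927246094), 56.050048828125) [0.48623368 0.22535755]
handle z [0.4865 0.2258 0.0875]
44.9917 [-0.11053067 -0.14894882  0.00794293]
```

View pics/fincrop.png

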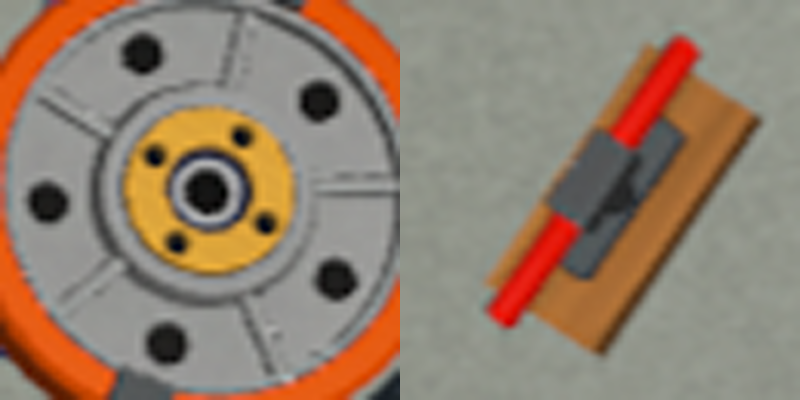

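```bash
python3 -c "
from bench import env
env.job_done(); print(env.get_time())"
```

```text
the job is handed in; nothing more can be done
the job is handed in; nothing more can be done
```

I handed the job in at about 45 s of the allowed 67 s. By my checks the ring is fully home and the spanner is back in its rack; no verdict is reported.

- **Pins in:** I took the dark-steel spanner from the 110 mm rack. Both pins went into the ring holes on the first try, with the yoke flat on the face at about 7 N and the ring not yet turned.
- **Ring home:** I turned it clockwise in 0.012–0.02 rad steps. The thread dragged at about 0.25 N m. The moment then rose to 0.60 N m, and to 0.68 N m on a second nudge, so I took that as the hard stop. From 0.68 N m I estimate about 26 N on the pins. The holes in the last picture have moved about 0.86 rad, against about 0.87 rad at the wrist after allowing for slack.
- **Spanner back:** It stands upright in its rack, within about 0.5 mm of its original position in the top view and at the same handle height. The gripper is clear of it.
- **Other things:** I compared them by eye only, in the top view after the ring was turned, and saw no movement. The arm hid the green tin and part of the grease tin in that picture.

No check failed. The vertical force crept up to about 11 N during the turn, so I eased it to about 4 N before the second nudge. The spanner also met the rack at about 11 N as it seated.

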